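# Clamp the filter pack to the clutch's first slip

## Task

On the green filter clamp, gently push the carriage with the white filter pack fully home against its stop, without ramming it. Then turn the yellow thumbscrew clockwise (seen from above) until the pack is clamped and the clutch first slips, and stop there: the red mark visibly past the white one, by about 2 to 10 mm. Let go, leaving the screw tight and the bottle and cup where they stand.

Things in the scene. Friction and masses are not known exactly. Their poses are not given: they have to be found in the camera images.
- press: Fixed green filter clamp: base plate 340 x 150 x 14 mm (x -230 to +110), two columns at y = +-63 mm, a red bridge 50 (x) x 150 (y) mm over the origin, its top 130 mm above the bench. Origin: on the bench below the screw's axis. x axis: the direction in which the carriage is pushed home; z up.
- handle (a point): Centre of the top of the carriage's black upright post, 92 mm above the bench. Post: 16 mm (clamp's x) x 20 mm (y), 52 mm tall, on a tongue whose top is 40 mm above the bench. It slides only along the clamp's x, with about 3 N of friction, and stays where left. It starts 45 to 70 mm short; home is x = -110 mm in the clamp's frame, 110 mm before the screw's axis.
- carriage: The aluminium carriage: plate 104 x 80 x 12 mm with the tongue and post towards -x. Origin: on the bench level, directly below the centre of the pack, so at home it coincides with the origin of press.
- stop: Dark steel stop block fixed behind the carriage (origin as press); its face, 52 mm beyond the screw's axis, meets the carriage's front edge. It yields under 1 mm at 20 N; more than 40 N on it counts as ramming.
- pack: The white filter pack on the carriage, a disc 60 mm in diameter and 20 mm thick; origin at the centre of its underside. Its seat height varies by up to 0.7 mm either way.
- foot: Brass pressure pad of the screw, 36 mm across, under the bridge; origin at the centre of its underside. It starts about 1 to 4 mm above the pack's top and sinks 2 mm per radian of clockwise turn; where it begins to press cannot be measured well and must be felt.
- wing_top (a point): Centre of the top of the yellow thumbscrew wing, on the screw's vertical axis, 193 mm above the bench. The wing is 44 mm long (its x axis, pointing to its red-marked end), 13 mm thick (y, the width to grip) and 31 mm tall above a black disc 42 mm across, whose top is 162 mm above the bench.
- cap_mark (a point): Red mark of the thumbscrew: the point 26 mm from the screw's axis towards the wing's red end (a red pointer on the disc, the end face and end of the wing's top are red), 152 mm above the bench. It starts exactly over the white collar mark and stays over it until the clutch slips.
- collar_mark (a point): White mark on the dark collar (64 mm across, under the black disc, fixed to the thread): the point 26 mm from the screw's axis, 152 mm above the bench; x axis outward along the mark, z up, y to the left looking outward, so a clockwise slip moves the red mark to -y.
- oil_bottle: Amber glass bottle, 60 mm in diameter, 150 mm tall, standing beside the clamp on its left (+y) side; origin at the centre of its underside.
- steel_cup: Open steel cup, 72 mm in diameter, 75 mm tall, standing beside the clamp on its right (-y) side; origin at the centre of its underside.
- cap: The whole thumbscrew (disc and wing) on its clutch; origin on the axis, 152 mm above the bench, x along the wing. Turned clockwise it takes some 0.1 N m while the pad runs free; then the torque rises over about 0.35 rad, up to 0.40 N m, where the clutch slips and the torque stays level. Held still it reads up to 0.16 less. Slip comes 0.7 to 2.3 rad after the start. Let go, a tight screw springs back 0.25 rad, marks unchanged.

How it is judged (in metres and radians):
On the way, in this order (a step that is already met when the one before it is completed fails the run):
1. the carriage is fully home against its stop (x of handle in the frame of press above -0.1115 m), for 0.2 s.
2. the pack is clamped and the clutch has slipped (contact force between foot and pack above 20 N and y of cap_mark in the frame of collar_mark below -0.0015 m), for 0.2 s.
At the end, for the whole second after the job is handed in: The carriage is home (post within 1.5 mm of its home place), the pad presses on the pack with more than 20 N (a tight screw gives about 40 N), and the red mark stands 1.5 to 11.5 mm clockwise past the white mark (all of step 2 and x of handle in the frame of press above -0.1115 m and y of cap_mark in the frame of collar_mark above -0.0115 m); the robot touches nothing.
It fails at once if the clutch slipped on: the red mark went more than 11.5 mm past the white mark, or more than 4 mm the other way (y of cap_mark in the frame of collar_mark below -0.0115 m or y of cap_mark in the frame of collar_mark above 0.004 m).
It fails at once if the carriage was rammed into its stop with more than 40 N (contact force between carriage and stop above 40 N).
It fails at once if the bottle or the cup was moved by more than 20 mm or tipped (distance of any of oil_bottle, steel_cup from where it was at the start of the episode above 0.02 m or angle between any of oil_bottle, steel_cup's own z axis and vertical above 0.3 rad).
It also fails if it takes over 67 s, if anything falls off the work surface, if the arm or the gripper's body presses on something with over 40 N, if the wrist force passes 120 N, or if a joint passes its speed limit or range.

## Robot

A 6-joint arm with a two-finger parallel gripper is mounted at the origin on the work surface. World frame = base frame: x ahead of the robot, y to its left, z up, the work surface at z = 0. Lengths are in m, angles in degrees, forces in N, time in s.
With the tool pointing down it reaches from about 0.275 to 0.85 m from the base axis. Payload 19 kg.
Tool frame: the origin (TCP) lies between the finger pads; the fingertips stand ctrl.tip_extent ahead of it and the grasp point (between the pads) lies 3 mm ahead of it (ctrl.tip_extent is the distance from the TCP to the fingertips, in m); z points along the fingers, y is the line along which they close (so a half turn about z gives the same grasp; the last joint's range is limited). The gripper opens to 85 mm and grips with 20 to 120 N. Pads are 22 mm wide; open, the fingers measure 114 mm over their backs; the gripper's body (76 mm by 85 mm) begins 54 mm behind the grasp point. The pads swing forward as they close: fully open they stand 13 mm farther back than shut.
Start: joints at [56.666, 8.623, 82.357, -0, 89.026, -7.678], TCP at [0.249, 0.518, 0.253] pointing down, gripper open.
Joint ranges: [-160.23, 160.23], [-39.13, 120.54], [6.94, 153.29], [-79.49, 259.48], [9.18, 160.14], [-161.06, 161.06]. Speed limits (degrees/s): [108.29, 108.29, 127.2, 172.46, 172.46, 172.46].

## Interface

Orientations are given as a 3x3 rotation matrix whose columns are the frame's x, y, z axes.
In Python, from workcell import ctrl gives the robot as it stands.
- The arm moves only by the tool arm_command, never from a script. Its argument "increments" is a list of rows, each an object with "rot": the turn, a rotation vector about the tool's x, y, z in degrees, a list of three; "dp": the shift along the tool's x, y, z in m, a list of three; "gripper": the finger opening in m, from 0 to 0.0854. A call has 1 to 12 rows; each row is the pose to reach, as a shift and turn from the pose commanded when the call began, along the tool's axes at that moment; what a row does not reach only later rows make up. A row lasts 1/8 s, in which the tool goes at most 62.5 mm and 10.7 degrees, less where a joint would pass 70% of its speed; a pose out of reach is approached as far as the arm can. A call with a gripper value outside its range is refused whole. The fingers move at their own pace and stop on an object; "newtons" is the grip in N (left out, the last holds). Time passes only in rows, so rows that repeat a pose let the fingers close. It gives the time, the measured TCP pose, the force, the opening and the grip force at its end, in the units of the state.
- ctrl.get_obs(): the state, without advancing time (a new reading comes with each control period).
- ctrl.get_image(name): name is "scene" or "top" or "wrist"; returns a dict with "pixels" (480x640x3 uint8, red, green, blue), "fx", "fy", "cx", "cy" (pixels), "k1" (the pictures are not rectified: a ray, as slopes to the right and down, at radius r is drawn at 1 + k1 r^2 times it, then the intrinsics apply), "R" (3x3) and "t" (3): a world point X has camera coordinates R X + t; the wrist camera has in their place "tool_from_camera" (4x4, takes a point from camera to tool coordinates, whose origin is the TCP and whose axes are the flange's). Camera axes: x right, y down, z forward; pixel columns grow to the right and rows downward; lengths in m; the calibration is good to about 2 mm. A picture is of the moment at which its call begins: read the wrist's pose just before it. There is no depth.
- ctrl.job_done(): hands the job in; it is judged then, once.
The state is a dict: "time": time; "joint_pos": joint angles; "joint_velocities": joint speeds; "tau": joint torques, N m; "position": TCP position; "eef_rot": TCP orientation; "ft_force": force on the tool from outside, world axes, zero at the start; "wrist_torque": the same for the moment, N m; "finger_gap": finger opening in m; "finger_force": force on a finger pad.
Only numpy, scipy, OpenCV 4.12 (cv2) and the standard library are available. Lean on these libraries where they do the work, as an engineer would, in place of code of your own. Each camera call takes 0.05 s, during which the arm holds its last target. There are 200 camera calls.

## Working session

There is one attempt and no reset: what is moved stays moved. The work goes in short steps, Python scripts to look and compute and a tool call to move; the robot and the scene stay as the last step left them, time stands still between calls to the robot, and variables do not carry over. Pictures are saved under pics/ and viewed, at most 10 in all, crops included, and the job is handed in when it is done.

Besides the shell and the picture viewer there is one more tool, called after ">>>" by a JSON object that holds its "api" and its "payload". arm_command: Moves the arm, as the interface text tells. Its arguments: {"type":"object","properties":{"increments":{"type":"array","items":{"type":"object","properties":{"rot":{"type":"array","items":{"type":"number"}},"dp":{"type":"array","items":{"type":"number"}},"gripper":{"type":"number"}}}},"newtons":{"type":"number"}},"required":["increments"]}

```bash
mkdir -p pics
cat > h.py <<'E'
import numpy as np, cv2, json
from workcell import ctrl
def snap(n,f):
    o=ctrl.get_obs(); im=ctrl.get_image(n)
    cv2.imwrite(f'pics/{f}.png',im['pixels'][:,:,::-1])
    c={k:np.array(v).tolist() for k,v in im.items() if k!='pixels'}
    if 'tool_from_camera' in c:
        T=np.array(c['tool_from_camera']);R=np.array(o['eef_rot']);p=np.array(o['position'])
        Rc=R@T[:3,:3];pc=R@T[:3,3]+p
        c['R']=Rc.T.tolist();c['t']=(-Rc.T@pc).tolist()
    json.dump(c,open(f'pics/{f}.json','w')); return im['pixels'],c
def load(f): return json.load(open(f'pics/{f}.json'))
def ray(c,u,v):
    d=np.array([(u-c['cx'])/c['fx'],(v-c['cy'])/c['fy']]);s=d.copy()
    for _ in range(20): s=d/(1+c['k1']*(s@s))
    R=np.array(c['R']);return -R.T@np.array(c['t']),R.T@np.array([*s,1])
def atz(c,u,v,z):
    o,d=ray(c,u,v);return o+d*(z-o[2])/d[2]
def proj(c,X):
    p=np.array(c['R'])@X+np.array(c['t']);s=p[:2]/p[2];s=s*(1+c['k1']*(s@s))
    return s[0]*c['fx']+c['cx'],s[1]*c['fy']+c['cy']
def st():
    o=ctrl.get_obs()
    for k in ['time','position','eef_rot','joint_pos','ft_force','wrist_torque','finger_gap','finger_force']: print(k,np.round(o[k],4).tolist())
E
python3 - <<'E'
from h import *
st(); print(ctrl.tip_extent)
for n in ['top','scene']: snap(n,n+'0')
print(load('top0'))
E
```

```text
time 0.0
position [0.2489, 0.5181, 0.2527]
eef_rot [[-0.9014, 0.433, -0.0006], [0.433, 0.9014, -0.001], [0.0001, -0.0012, -1.0]]
joint_pos [56.6647, 8.6518, 82.3908, -0.0007, 89.0246, -7.6795]
ft_force [0.0228, -0.5588, 0.0136]
wrist_torque [0.0013, -0.0066, 0.0238]
finger_gap 0.0854
finger_force 0.0
0.022
{'fx': 475.46480845753365, 'fy': 475.46480845753365, 'cx': 317.32438940692305, 'cy': 249.12379143388898, 'k1': 0.02797353096964076, 'R': [[-0.015189438307741252, -0.9996469943387337, -0.021798341070611786], [-0.9870417993858109, 0.018473708663192857, -0.15939638751693042], [0.159742815892031, 0.019094732199297054, -0.9869739733007763]], 't': [0.05408488279474875, 0.642068134180048, 0.7987294404890433]}
```

View pics/top0.png

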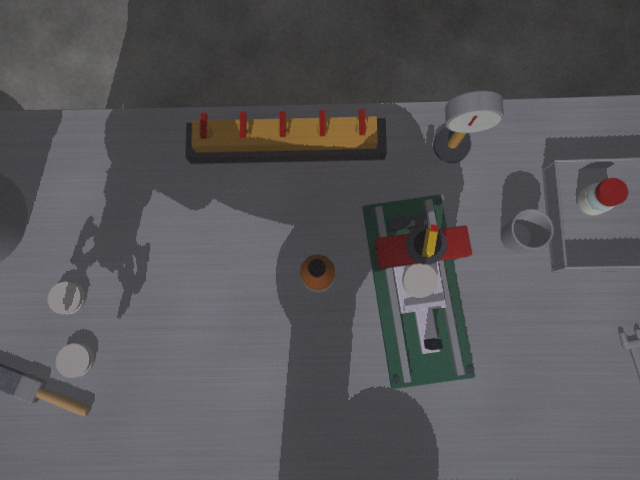

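View pics/scene0.png

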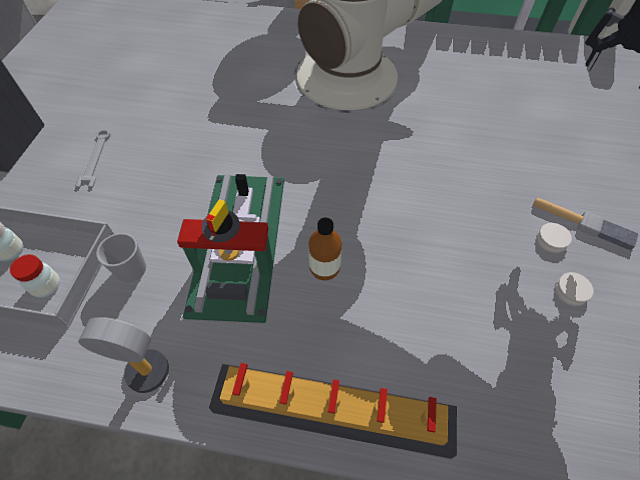

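The top view shows the clamp around (420,290), its x axis pointing up in the image. The wing's red end is at about (434,228), the post top at (433,344), the bottle at (317,270) and the cup at (530,232). I'll enlarge the clamp.

Run:
```python
import cv2
a=cv2.imread('pics/top0.png')[190:390,350:490]
cv2.imwrite('pics/c1.png',cv2.resize(a[:, :],None,fx=4,fy=4,interpolation=cv2.INTER_CUBIC)[:600])
```

```text
(no output)
```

View pics/c1.png

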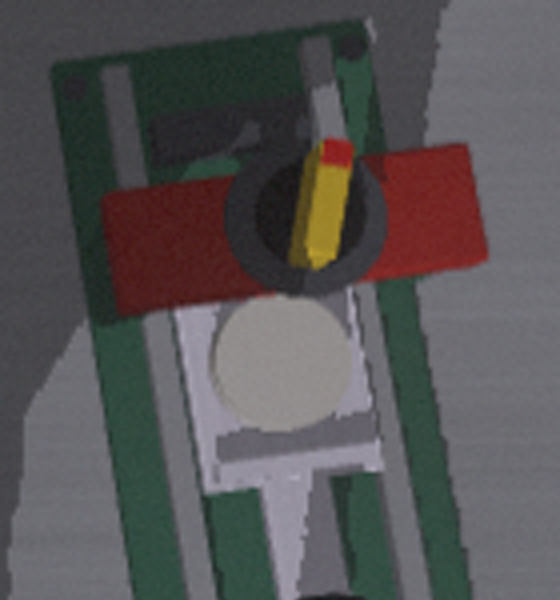

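Run:
```python
from h import *
c=load('top0')
q=[atz(c,*p,.014) for p in [(363,206.2),(442,195),(474,379),(391,387)]]
m=[(-.230,-.075),(.11,-.075)]
src=np.array([(.11,.075),(.11,-.075),(-.23,-.075),(-.23,.075)])
dst=np.array([p[:2] for p in q])
sc=src-src.mean(0);dc=dst-dst.mean(0)
th=np.arctan2((sc[:,0]*dc[:,1]-sc[:,1]*dc[:,0]).sum(),(sc*dc).sum())
R=np.array([[np.cos(th),-np.sin(th)],[np.sin(th),np.cos(th)]])
o=dst.mean(0)-R@src.mean(0)
print('th',np.degrees(th),'o',o, 'res',(dst-(src@R.T+o))*1e3)
w=atz(c,432.5,240,.193);print('wing',w)
print('wingdir',(lambda d:np.degrees(np.arctan2(d[1],d[0])))(atz(c,435,225.5,.193)-atz(c,430,254.5,.193)))
p=atz(c,433,344,.092);print('post',p,R.T@(p[:2]-o),R.T@(w[:2]-o))
for n,u,v,z in [('bot',317,267,.15),('cup',532,223,.075)]:
    b=atz(c,u,v,z);print(n,b,R.T@(b[:2]-o))
```

```text
th 6.398856152565135 o [ 0.63151353 -0.13087127] res [[-2.7170025   0.27989096]
 [-0.92264191 -0.16668944]
 [-0.36065489  1.07177499]
 [ 4.00029931 -1.18497651]]
wing [ 0.6305979  -0.13060245  0.193     ]
wingdir -12.54113047116217
post [ 0.47545264 -0.14470856  0.092     ] [-0.1566308   0.00364175] [-0.00087997  0.00036919]
bot [0.59860766 0.04224723 0.15      ] [-0.01340697  0.17570733]
cup [ 0.67798384 -0.32911291  0.075     ] [ 0.02408696 -0.2021857 ]
```

```bash
cat >> h.py <<'E'
def go(x,y,z,yaw=None):
    o=ctrl.get_obs();R=np.array(o['eef_rot']);print('dp',np.round(R.T@(np.array([x,y,z])-o['position']),4).tolist())
    ya=np.degrees(np.arctan2(R[1,1],R[0,1]));
    print('yaw',round(ya,2), '' if yaw is None else 'rotz %.2f'%(ya-yaw))
E
python3 - <<'E'
from h import *
go(.43,-.153,.253,96.0)
E
```

```text
dp [-0.4539, -0.5265, 0.0002]
yaw 64.34 rotz -31.66
```

>>> {"api": "arm_command", "payload": {"increments": [{"dp":[-0.038,-0.044,0],"rot":[0,0,-3],"gripper":0.0},{"dp":[-0.076,-0.088,0],"rot":[0,0,-6],"gripper":0.0},{"dp":[-0.114,-0.132,0],"rot":[0,0,-9],"gripper":0.0},{"dp":[-0.152,-0.176,0],"rot":[0,0,-12],"gripper":0.0},{"dp":[-0.19,-0.22,0],"rot":[0,0,-15],"gripper":0.0},{"dp":[-0.228,-0.264,0],"rot":[0,0,-18],"gripper":0.0},{"dp":[-0.266,-0.308,0],"rot":[0,0,-21],"gripper":0.0},{"dp":[-0.304,-0.352,0],"rot":[0,0,-24],"gripper":0.0},{"dp":[-0.342,-0.396,0],"rot":[0,0,-27],"gripper":0.0},{"dp":[-0.38,-0.44,0],"rot":[0,0,-29],"gripper":0.0},{"dp":[-0.418,-0.484,0],"rot":[0,0,-31],"gripper":0.0},{"dp":[-0.454,-0.526,0],"rot":[0,0,-31.7],"gripper":0.0}]}}

```text
time: 1.6
position: [0.4305, -0.1545, 0.2532]
eef_rot: [[-0.994, -0.105, 0.0], [-0.105, 0.994, 0.0], [-0.0, -0.0, -1.0]]
ft_force: [1.0, 0.1, 0.5]
finger_gap: -0.0
finger_force: 0.0
```

Run:
```python
from h import *
snap('wrist','w1');st()
```

```text
time 1.65
position [0.4314, -0.1593, 0.2525]
eef_rot [[-0.9946, -0.104, -0.0009], [-0.104, 0.9946, -0.0017], [0.0011, -0.0016, -1.0]]
joint_pos [-29.8096, -5.2832, 96.7383, -0.1087, 88.543, -125.7764]
ft_force [-3.1367, -1.3264, -4.1098]
wrist_torque [-0.05, 0.1009, -0.0029]
finger_gap -0.0002
finger_force 0.0
```

View pics/w1.png

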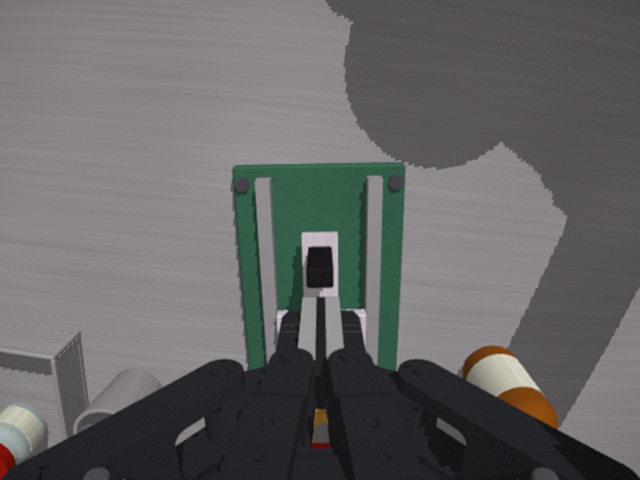

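The wrist picture looks back along the clamp (image up = clamp -x). Plate corners are at (236,167) and (404,165), the post is at (320,267), and the closed fingers are in front. The arm was still settling, so I take a steady one.

>>> {"api": "arm_command", "payload": {"increments": [{"dp":[0,0,0],"rot":[0,0,0],"gripper":0.0},{"dp":[0,0,0],"rot":[0,0,0],"gripper":0.0}]}}

```text
time: 1.9
position: [0.4303, -0.1518, 0.2532]
eef_rot: [[-0.994, -0.106, -0.0], [-0.106, 0.994, 0.0], [0.0, 0.0, -1.0]]
ft_force: [0.2, -0.6, 0.3]
finger_gap: -0.0002
finger_force: 0.0
```

Run:
```python
from h import *
snap('wrist','w2');st()
a=cv2.imread('pics/w2.png')[150:350,210:430]
cv2.imwrite('pics/c2.png',cv2.resize(a,None,fx=3,fy=3,interpolation=cv2.INTER_CUBIC))
```

```text
time 1.95
position [0.4303, -0.1515, 0.2534]
eef_rot [[-0.9943, -0.1062, 0.0001], [-0.1062, 0.9943, 0.0], [-0.0001, -0.0, -1.0]]
joint_pos [-29.0907, -5.7714, 97.0791, 0.0027, 88.6884, -125.1892]
ft_force [-0.1158, -0.1783, -0.4871]
wrist_torque [0.0303, -0.0008, -0.0232]
finger_gap -0.0002
finger_force 0.0
```

View pics/c2.png

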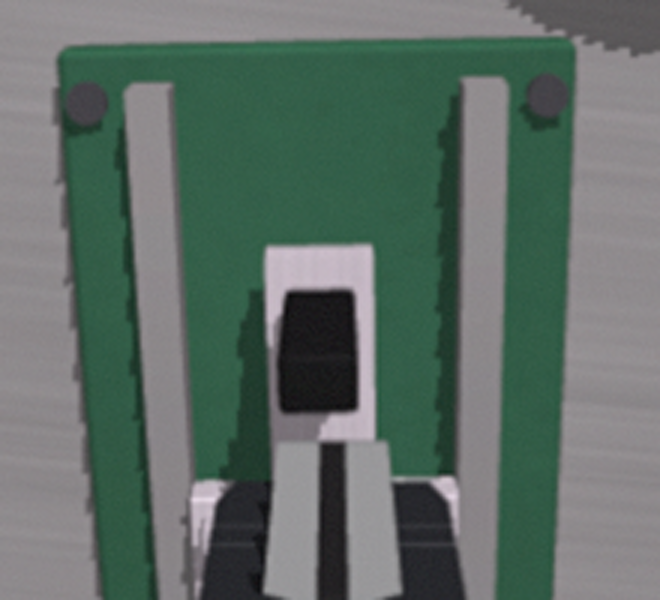

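Run:
```python
from h import *
c=load('w2');R=np.array(c['R']);print('cam',-R.T@np.array(c['t']),'fwd',R[2],'f',c['fx'])
f=lambda x,y:(210+x/3,150+y/3)
A=[atz(c,*f(*p),.014)[:2] for p in [(60,50),(575,42),(102,598),(553,598)]]
for a in A: print(a)
print('edges',[np.degrees(np.arctan2(*(A[i]-A[j])[::-1])) for i,j in [(2,0),(3,1),(0,1)]], np.linalg.norm(A[0]-A[1]))
for p in [(285,290),(353,290),(278,357),(356,357),(278,411),(357,411)]: print(p,atz(c,*f(*p),.092)[:2],atz(c,*f(*p),.04)[:2])
```

```text
cam [ 0.35307122 -0.16024416  0.37495325] fwd [ 0.30320959  0.03309692 -0.95234896] f 421.8092823485744
[ 0.41312882 -0.23165045]
[ 0.39522229 -0.08541979]
[ 0.59257924 -0.21067541]
[ 0.5766907  -0.06211405]
edges [np.float64(6.666760917987018), np.float64(7.318359055793244), np.float64(-83.01865719497414)] 0.14732294911207816
(285, 290) [ 0.45144867 -0.16048779] [ 0.46952807 -0.16053257]
(353, 290) [ 0.44973729 -0.14449349] [ 0.46750219 -0.1415989 ]
(278, 357) [ 0.46862215 -0.16053976] [ 0.48985763 -0.16059408]
(356, 357) [ 0.46662197 -0.14186392] [ 0.48748986 -0.13848607]
(278, 411) [ 0.4827887  -0.15921578] [ 0.50662765 -0.15902679]
(357, 411) [ 0.48073097 -0.14001487] [ 0.50419176 -0.13629721]
```

Run:
```python
from h import *
go(.4257,-.1558,.074,97.0)
```

```text
dp [0.0051, -0.0038, 0.1794]
yaw 96.1 rotz -0.90
```

>>> {"api": "arm_command", "payload": {"increments": [{"dp":[0.005,-0.004,0.045],"rot":[0,0,-0.9],"gripper":0.0},{"dp":[0.005,-0.004,0.09],"rot":[0,0,-0.9],"gripper":0.0},{"dp":[0.005,-0.004,0.135],"rot":[0,0,-0.9],"gripper":0.0},{"dp":[0.005,-0.004,0.165],"rot":[0,0,-0.9],"gripper":0.0},{"dp":[0.005,-0.004,0.179],"rot":[0,0,-0.9],"gripper":0.0},{"dp":[0.005,-0.004,0.179],"rot":[0,0,-0.9],"gripper":0.0}]}}

```text
time: 2.7
position: [0.4259, -0.1564, 0.0744]
eef_rot: [[-0.993, -0.122, -0.0], [-0.122, 0.993, 0.0], [0.0, 0.0, -1.0]]
ft_force: [-0.3, 0.1, 0.1]
finger_gap: 0.0003
finger_force: 0.0
```

>>> {"api": "arm_command", "payload": {"increments": [{"dp":[-0.006,0,0],"rot":[0,0,0],"gripper":0.0},{"dp":[-0.012,0,0],"rot":[0,0,0],"gripper":0.0},{"dp":[-0.017,0,0],"rot":[0,0,0],"gripper":0.0},{"dp":[-0.022,0,0],"rot":[0,0,0],"gripper":0.0},{"dp":[-0.022,0,0],"rot":[0,0,0],"gripper":0.0}]}}

```text
time: 3.32
position: [0.448, -0.1543, 0.0743]
eef_rot: [[-0.993, -0.121, -0.0], [-0.121, 0.993, -0.0], [0.0, -0.0, -1.0]]
ft_force: [-1.0, -0.3, -0.9]
finger_gap: 0.0001
finger_force: 0.0
```

>>> {"api": "arm_command", "payload": {"increments": [{"dp":[-0.004,0,0],"rot":[0,0,0],"gripper":0.0},{"dp":[-0.008,0,0],"rot":[0,0,0],"gripper":0.0},{"dp":[-0.012,0,0],"rot":[0,0,0],"gripper":0.0},{"dp":[-0.015,0,0],"rot":[0,0,0],"gripper":0.0},{"dp":[-0.016,0,0],"rot":[0,0,0],"gripper":0.0},{"dp":[-0.017,0,0],"rot":[0,0,0],"gripper":0.0}]}}

```text
time: 4.08
position: [0.4646, -0.1522, 0.0743]
eef_rot: [[-0.993, -0.121, -0.0], [-0.121, 0.993, -0.0], [0.0, -0.0, -1.0]]
ft_force: [-3.6, -0.7, 1.1]
finger_gap: 0.0002
finger_force: 0.0
```

>>> {"api": "arm_command", "payload": {"increments": [{"dp":[-0.005,0,0],"rot":[0,0,0],"gripper":0.0},{"dp":[-0.01,0,0],"rot":[0,0,0],"gripper":0.0},{"dp":[-0.015,0,0],"rot":[0,0,0],"gripper":0.0},{"dp":[-0.02,0,0],"rot":[0,0,0],"gripper":0.0},{"dp":[-0.024,0,0],"rot":[0,0,0],"gripper":0.0},{"dp":[-0.026,0,0],"rot":[0,0,0],"gripper":0.0},{"dp":[-0.028,0,0],"rot":[0,0,0],"gripper":0.0}]}}

```text
time: 4.95
position: [0.4925, -0.1488, 0.0743]
eef_rot: [[-0.993, -0.121, -0.0], [-0.121, 0.993, -0.0], [0.0, -0.0, -1.0]]
ft_force: [-3.6, 0.4, -0.3]
finger_gap: -0.0001
finger_force: 0.0
```

>>> {"api": "arm_command", "payload": {"increments": [{"dp":[-0.001,0,0],"rot":[0,0,0],"gripper":0.0},{"dp":[-0.002,0,0],"rot":[0,0,0],"gripper":0.0},{"dp":[-0.003,0,0],"rot":[0,0,0],"gripper":0.0}]}}

```text
time: 5.32
position: [0.4954, -0.1485, 0.0743]
eef_rot: [[-0.993, -0.121, -0.0], [-0.121, 0.993, -0.0], [0.0, -0.0, -1.0]]
ft_force: [-3.3, 0.0, -0.9]
finger_gap: 0.0001
finger_force: 0.0
```

>>> {"api": "arm_command", "payload": {"increments": [{"dp":[-0.0008,0,0],"rot":[0,0,0],"gripper":0.0},{"dp":[-0.0015,0,0],"rot":[0,0,0],"gripper":0.0}]}}

```text
time: 5.58
position: [0.4969, -0.1483, 0.0743]
eef_rot: [[-0.993, -0.121, -0.0], [-0.121, 0.993, -0.0], [0.0, -0.0, -1.0]]
ft_force: [-3.0, 0.5, -1.1]
finger_gap: 0.0003
finger_force: 0.0
```

>>> {"api": "arm_command", "payload": {"increments": [{"dp":[-0.0008,0,0],"rot":[0,0,0],"gripper":0.0},{"dp":[-0.0015,0,0],"rot":[0,0,0],"gripper":0.0}]}}

```text
time: 5.82
position: [0.4984, -0.1481, 0.0743]
eef_rot: [[-0.993, -0.121, -0.0], [-0.121, 0.993, -0.0], [0.0, -0.0, -1.0]]
ft_force: [-3.8, 0.2, -0.2]
finger_gap: -0.0001
finger_force: 0.0
```

>>> {"api": "arm_command", "payload": {"increments": [{"dp":[-0.0005,0,0],"rot":[0,0,0],"gripper":0.0},{"dp":[-0.001,0,0],"rot":[0,0,0],"gripper":0.0}]}}

```text
time: 6.08
position: [0.4994, -0.148, 0.0743]
eef_rot: [[-0.993, -0.121, -0.0], [-0.121, 0.993, -0.0], [0.0, -0.0, -1.0]]
ft_force: [-3.2, -0.1, 0.3]
finger_gap: 0.0001
finger_force: 0.0
```

>>> {"api": "arm_command", "payload": {"increments": [{"dp":[-0.0005,0,0],"rot":[0,0,0],"gripper":0.0}]}}

```text
time: 6.2
position: [0.4999, -0.148, 0.0743]
eef_rot: [[-0.993, -0.121, -0.0], [-0.121, 0.993, -0.0], [0.0, -0.0, -1.0]]
ft_force: [-3.4, 0.9, -0.2]
finger_gap: 0.0002
finger_force: 0.0
```

>>> {"api": "arm_command", "payload": {"increments": [{"dp":[-0.0005,0,0],"rot":[0,0,0],"gripper":0.0}]}}

```text
time: 6.32
position: [0.5004, -0.1479, 0.0743]
eef_rot: [[-0.993, -0.121, -0.0], [-0.121, 0.993, -0.0], [0.0, -0.0, -1.0]]
ft_force: [-3.6, 1.0, -1.5]
finger_gap: -0.0001
finger_force: 0.0
```

>>> {"api": "arm_command", "payload": {"increments": [{"dp":[-0.0005,0,0],"rot":[0,0,0],"gripper":0.0},{"dp":[-0.001,0,0],"rot":[0,0,0],"gripper":0.0}]}}

```text
time: 6.58
position: [0.5014, -0.1478, 0.0743]
eef_rot: [[-0.993, -0.121, -0.0], [-0.121, 0.993, -0.0], [0.0, -0.0, -1.0]]
ft_force: [-4.2, 0.2, -0.8]
finger_gap: 0.0002
finger_force: 0.0
```

>>> {"api": "arm_command", "payload": {"increments": [{"dp":[-0.0005,0,0],"rot":[0,0,0],"gripper":0.0}]}}

```text
time: 6.7
position: [0.5019, -0.1477, 0.0743]
eef_rot: [[-0.993, -0.121, -0.0], [-0.121, 0.993, -0.0], [0.0, -0.0, -1.0]]
ft_force: [-3.0, 0.7, -0.8]
finger_gap: -0.0004
finger_force: 0.0
```

>>> {"api": "arm_command", "payload": {"increments": [{"dp":[-0.0005,0,0],"rot":[0,0,0],"gripper":0.0}]}}

```text
time: 6.82
position: [0.5024, -0.1476, 0.0743]
eef_rot: [[-0.993, -0.121, -0.0], [-0.121, 0.993, -0.0], [0.0, -0.0, -1.0]]
ft_force: [-3.5, 1.5, -0.0]
finger_gap: -0.0001
finger_force: 0.0
```

>>> {"api": "arm_command", "payload": {"increments": [{"dp":[-0.0005,0,0],"rot":[0,0,0],"gripper":0.0}]}}

```text
time: 6.95
position: [0.5026, -0.1476, 0.0743]
eef_rot: [[-0.993, -0.121, -0.001], [-0.121, 0.993, -0.0], [0.001, -0.0, -1.0]]
ft_force: [-7.4, 0.3, 1.5]
finger_gap: 0.0001
finger_force: 0.0
```

>>> {"api": "arm_command", "payload": {"increments": [{"dp":[-0.0004,0,0],"rot":[0,0,0],"gripper":0.0},{"dp":[-0.0004,0,0],"rot":[0,0,0],"gripper":0.0}]}}

```text
time: 7.2
position: [0.5027, -0.1476, 0.0742]
eef_rot: [[-0.993, -0.121, -0.001], [-0.121, 0.993, -0.0], [0.001, 0.0, -1.0]]
ft_force: [-10.4, -0.0, 2.0]
finger_gap: 0.0
finger_force: 0.0
```

>>> {"api": "arm_command", "payload": {"increments": [{"dp":[-0.0002,0,0],"rot":[0,0,0],"gripper":0.0},{"dp":[-0.0002,0,0],"rot":[0,0,0],"gripper":0.0}]}}

```text
time: 7.45
position: [0.5027, -0.1476, 0.0742]
eef_rot: [[-0.993, -0.121, -0.002], [-0.121, 0.993, -0.0], [0.002, 0.0, -1.0]]
ft_force: [-11.0, -0.1, 2.8]
finger_gap: -0.0
finger_force: 0.0
```

>>> {"api": "arm_command", "payload": {"increments": [{"dp":[0.015,0,0],"rot":[0,0,0],"gripper":0.0},{"dp":[0.03,0,0],"rot":[0,0,0],"gripper":0.0},{"dp":[0.03,0,-0.05],"rot":[0,0,0],"gripper":0.0},{"dp":[0.03,0,-0.1],"rot":[0,0,0],"gripper":0.0},{"dp":[0.03,0,-0.15],"rot":[0,0,0],"gripper":0.0},{"dp":[0.03,0,-0.2],"rot":[0,0,5],"gripper":0.06},{"dp":[-0.01,0,-0.2],"rot":[0,0,10],"gripper":0.06},{"dp":[-0.05,0,-0.2],"rot":[0,0,15],"gripper":0.06},{"dp":[-0.07,0,-0.2],"rot":[0,0,19],"gripper":0.06},{"dp":[-0.07,0,-0.2],"rot":[0,0,19],"gripper":0.06},{"dp":[-0.07,0,-0.2],"rot":[0,0,19],"gripper":0.06}]}}

```text
time: 8.82
position: [0.572, -0.1392, 0.2744]
eef_rot: [[-0.978, 0.208, -0.0], [0.208, 0.978, -0.0], [-0.0, -0.0, -1.0]]
ft_force: [0.7, -0.3, -0.1]
finger_gap: 0.06
finger_force: 0.0
```

Run:
```python
from h import *
snap('wrist','w3');st()
```

```text
time 8.875
position [0.572, -0.1393, 0.2746]
eef_rot [[-0.9781, 0.2081, 0.0003], [0.2081, 0.9781, -0.0003], [-0.0003, -0.0002, -1.0]]
joint_pos [-21.1746, 9.9142, 78.42, -0.0097, 91.6457, -99.1612]
ft_force [-0.025, -0.0959, -1.0925]
wrist_torque [-0.0101, -0.0342, 0.0211]
finger_gap 0.0601
finger_force 0.0
```

View pics/w3.png

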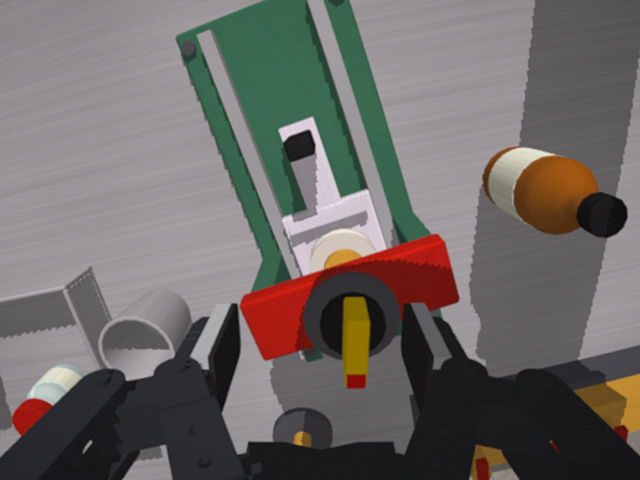

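The wing is at (355,345), its red end at (356,381). The carriage is under the bridge, and the bottle and cup are untouched. I'll crop the wing for precision.

Run:
```python
import cv2
a=cv2.imread('pics/w3.png')[270:395,290:420]
cv2.imwrite('pics/c3.png',cv2.resize(a,None,fx=4.5,fy=4.5,interpolation=cv2.INTER_CUBIC))
```

```text
(no output)
```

View pics/c3.png

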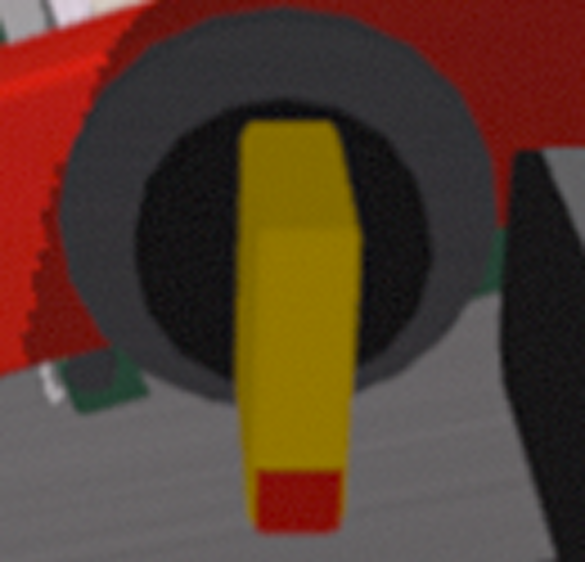

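Run:
```python
from h import *
c=load('w3');f=lambda x,y:(290+x/4.5,270+y/4.5)
A=np.array([atz(c,*f(*p),.193)[:2] for p in [(258,230),(361,230),(340,532),(257,532)]])
print(A,A.mean(0));d=(A[2]+A[3]-A[0]-A[1])/2;print('len',np.linalg.norm(d),'wid',np.linalg.norm(A[0]-A[1]),np.linalg.norm(A[2]-A[3]),'ang',np.degrees(np.arctan2(d[1],d[0])))
go(*A.mean(0),.194,90+np.degrees(np.arctan2(d[1],d[0])))
```

```text
[[ 0.60970726 -0.1322029 ]
 [ 0.61233697 -0.12002555]
 [ 0.65547111 -0.13000089]
 [ 0.65316627 -0.14048333]] [ 0.6326704  -0.13067817]
len 0.04424830122397924 wid 0.01245805582985279 0.010732840234140534 ang -11.904894721160323
dp [-0.0575, 0.0211, 0.0806]
yaw 77.99 rotz -0.11
```

>>> {"api": "arm_command", "payload": {"increments": [{"dp":[-0.03,0.011,0],"rot":[0,0,0],"gripper":0.06},{"dp":[-0.0573,0.0208,0],"rot":[0,0,0],"gripper":0.06},{"dp":[-0.0573,0.0208,0.03],"rot":[0,0,0],"gripper":0.06},{"dp":[-0.0573,0.0208,0.06],"rot":[0,0,0],"gripper":0.06},{"dp":[-0.0573,0.0208,0.078],"rot":[0,0,0],"gripper":0.06},{"dp":[-0.0573,0.0208,0.084],"rot":[0,0,0],"gripper":0.06},{"dp":[-0.0573,0.0208,0.084],"rot":[0,0,0],"gripper":0.06}]}}

```text
time: 9.75
position: [0.6333, -0.1308, 0.191]
eef_rot: [[-0.978, 0.209, 0.001], [0.209, 0.978, -0.0], [-0.001, -0.0, -1.0]]
ft_force: [-0.2, -0.7, 0.3]
finger_gap: 0.0602
finger_force: 0.0
```

>>> {"api": "arm_command", "payload": {"increments": [{"dp":[0,0,0],"rot":[0,0,0],"gripper":0.03},{"dp":[0,0,0],"rot":[0,0,0],"gripper":0.018},{"dp":[0,0,0],"rot":[0,0,0],"gripper":0.008},{"dp":[0,0,0],"rot":[0,0,0],"gripper":0.0},{"dp":[0,0,0],"rot":[0,0,0],"gripper":0.0},{"dp":[0,0,0],"rot":[0,0,0],"gripper":0.0},{"dp":[0,0,0],"rot":[0,0,0],"gripper":0.0}], "newtons": 60}}

```text
time: 10.62
position: [0.6334, -0.1312, 0.191]
eef_rot: [[-0.978, 0.209, 0.001], [0.209, 0.978, -0.001], [-0.001, -0.001, -1.0]]
ft_force: [-3.0, -5.5, 6.1]
finger_gap: 0.0118
finger_force: 59.7
```

```bash
python3 -c "
from h import *
st()"
```

```text
time 10.625
position [0.6334, -0.1312, 0.191]
eef_rot [[-0.9779, 0.2092, 0.0007], [0.2092, 0.9779, -0.0012], [-0.0009, -0.001, -1.0]]
joint_pos [-18.501, 18.6072, 77.3194, -0.0508, 84.0157, -96.4206]
ft_force [-2.9541, -5.4609, 6.0963]
wrist_torque [-0.7026, 0.3693, -0.0196]
finger_gap 0.0118
finger_force 59.709
```

>>> {"api": "arm_command", "payload": {"increments": [{"dp":[0,0,0],"rot":[0,0,4],"gripper":0.0},{"dp":[0,0,0],"rot":[0,0,8],"gripper":0.0},{"dp":[0,0,0],"rot":[0,0,12],"gripper":0.0},{"dp":[0,0,0],"rot":[0,0,16],"gripper":0.0},{"dp":[0,0,0],"rot":[0,0,20],"gripper":0.0}]}}

```text
time: 11.25
position: [0.6332, -0.1317, 0.191]
eef_rot: [[-0.846, 0.533, 0.0], [0.533, 0.846, -0.002], [-0.001, -0.002, -1.0]]
ft_force: [-3.7, -8.6, 5.5]
finger_gap: 0.0119
finger_force: 59.7
```

```bash
cat >> h.py <<'E'
def tq():
    o=ctrl.get_obs();R=np.array(o['eef_rot']);print('t %.2f yaw %.2f turned %.2f'%(o['time'],np.degrees(np.arctan2(R[1,1],R[0,1])),77.92-np.degrees(np.arctan2(R[1,1],R[0,1]))),'tau',np.round(o['wrist_torque'],3),'F',np.round(o['ft_force'],1),'p',np.round(o['position'],4),o['finger_gap'],'tau6 %.3f'%o['tau'][5])
E
python3 -c "
from h import *
tq()"
```

```text
t 11.25 yaw 57.78 turned 20.14 tau [-1.528  0.73   0.126] F [-3.7 -8.6  5.5] p [ 0.6332 -0.1317  0.191 ] 0.011884898008127665 tau6 -1.733
```

>>> {"api": "arm_command", "payload": {"increments": [{"dp":[-0.0002,-0.0005,0],"rot":[0,0,4],"gripper":0.0},{"dp":[-0.0002,-0.001,0],"rot":[0,0,8],"gripper":0.0},{"dp":[-0.0002,-0.001,0],"rot":[0,0,12],"gripper":0.0}]}}

```text
time: 11.62
position: [0.6329, -0.1322, 0.191]
eef_rot: [[-0.717, 0.697, 0.001], [0.697, 0.717, -0.001], [-0.001, -0.0, -1.0]]
ft_force: [-3.5, -4.7, 6.8]
finger_gap: 0.0121
finger_force: 59.8
```

```bash
python3 -c "
from h import *
tq()"
```

```text
t 11.62 yaw 45.80 turned 32.12 tau [-0.815  0.564  0.07 ] F [-3.5 -4.7  6.8] p [ 0.6329 -0.1322  0.191 ] 0.012124594049189301 tau6 -1.752
```

>>> {"api": "arm_command", "payload": {"increments": [{"dp":[0,-0.0002,0],"rot":[0,0,3],"gripper":0.0},{"dp":[0,-0.0003,0],"rot":[0,0,6],"gripper":0.0}]}}

```text
time: 11.88
position: [0.6328, -0.1324, 0.191]
eef_rot: [[-0.641, 0.768, 0.001], [0.768, 0.641, -0.001], [-0.001, -0.0, -1.0]]
ft_force: [-1.8, -2.7, 6.5]
finger_gap: 0.0119
finger_force: 59.7
```

```bash
python3 -c "
from h import *
tq()"
```

```text
t 11.88 yaw 39.83 turned 38.09 tau [-0.777  0.472  0.066] F [-1.8 -2.7  6.5] p [ 0.6328 -0.1324  0.191 ] 0.011866732612008256 tau6 -1.272
```

>>> {"api": "arm_command", "payload": {"increments": [{"dp":[0,0,0],"rot":[0,0,3],"gripper":0.0},{"dp":[0,0,0],"rot":[0,0,6],"gripper":0.0}]}}

```text
time: 12.12
position: [0.6327, -0.1325, 0.191]
eef_rot: [[-0.557, 0.831, 0.0], [0.831, 0.557, -0.001], [-0.001, -0.0, -1.0]]
ft_force: [-3.6, -5.6, 6.3]
finger_gap: 0.0118
finger_force: 59.8
```

```bash
python3 -c "
from h import *
tq()"
```

```text
t 12.12 yaw 33.83 turned 44.09 tau [-0.875  0.73   0.156] F [-3.6 -5.6  6.3] p [ 0.6327 -0.1325  0.191 ] 0.011754540349450827 tau6 -1.282
```

>>> {"api": "arm_command", "payload": {"increments": [{"dp":[0,0,0],"rot":[0,0,3],"gripper":0.0},{"dp":[0,0,0],"rot":[0,0,6],"gripper":0.0}]}}

```text
time: 12.38
position: [0.6326, -0.1325, 0.191]
eef_rot: [[-0.467, 0.884, 0.0], [0.884, 0.467, -0.001], [-0.001, -0.001, -1.0]]
ft_force: [-5.0, -5.3, 6.5]
finger_gap: 0.0117
finger_force: 59.9
```

```bash
python3 -c "
from h import *
tq()"
```

```text
t 12.38 yaw 27.83 turned 50.09 tau [-1.     0.917  0.139] F [-5.  -5.3  6.5] p [ 0.6326 -0.1325  0.191 ] 0.01168201540135462 tau6 -1.279
```

>>> {"api": "arm_command", "payload": {"increments": [{"dp":[0,0,0],"rot":[0,0,3],"gripper":0.0},{"dp":[0,0,0],"rot":[0,0,6],"gripper":0.0}]}}

```text
time: 12.62
position: [0.6324, -0.1327, 0.1911]
eef_rot: [[-0.372, 0.928, -0.0], [0.928, 0.372, -0.002], [-0.001, -0.001, -1.0]]
ft_force: [-6.8, -5.7, 7.1]
finger_gap: 0.0118
finger_force: 59.9
```

```bash
python3 -c "
from h import *
tq()"
```

```text
t 12.62 yaw 21.82 turned 56.10 tau [-1.149  1.131  0.09 ] F [-6.8 -5.7  7.1] p [ 0.6324 -0.1327  0.1911] 0.011817421449258798 tau6 -1.277
```

>>> {"api": "arm_command", "payload": {"increments": [{"dp":[-0.0001,-0.0003,0],"rot":[0,0,3],"gripper":0.0},{"dp":[-0.0002,-0.0006,0],"rot":[0,0,6],"gripper":0.0}]}}

```text
time: 12.88
position: [0.6321, -0.1328, 0.191]
eef_rot: [[-0.273, 0.962, 0.0], [0.962, 0.273, -0.001], [-0.001, -0.0, -1.0]]
ft_force: [-4.3, -3.2, 6.3]
finger_gap: 0.0124
finger_force: 59.9
```

```bash
python3 -c "
from h import *
tq()"
```

```text
t 12.88 yaw 15.83 turned 62.09 tau [-0.654  0.637  0.066] F [-4.3 -3.2  6.3] p [ 0.6321 -0.1328  0.191 ] 0.012385813713910683 tau6 -1.273
```

>>> {"api": "arm_command", "payload": {"increments": [{"dp":[0,0,0],"rot":[0,0,3],"gripper":0.0},{"dp":[0,0,0],"rot":[0,0,6],"gripper":0.0}]}}

```text
time: 13.12
position: [0.632, -0.1328, 0.191]
eef_rot: [[-0.171, 0.985, -0.0], [0.985, 0.171, -0.001], [-0.001, -0.0, -1.0]]
ft_force: [-5.9, -4.9, 8.4]
finger_gap: 0.0115
finger_force: 59.9
```

```bash
python3 -c "
from h import *
tq()"
```

```text
t 13.12 yaw 9.83 turned 68.09 tau [-0.847  1.04   0.127] F [-5.9 -4.9  8.4] p [ 0.632  -0.1328  0.191 ] 0.011507004673555298 tau6 -1.281
```

>>> {"api": "arm_command", "payload": {"increments": [{"dp":[0,0,0],"rot":[0,0,3],"gripper":0.0},{"dp":[0,-0.0003,0],"rot":[0,0,6],"gripper":0.0}]}}

```text
time: 13.38
position: [0.6318, -0.1329, 0.191]
eef_rot: [[-0.067, 0.998, 0.0], [0.998, 0.067, -0.001], [-0.001, -0.0, -1.0]]
ft_force: [-4.6, -4.7, 6.1]
finger_gap: 0.0117
finger_force: 59.9
```

```bash
python3 -c "
from h import *
tq()"
```

```text
t 13.38 yaw 3.83 turned 74.09 tau [-0.814  0.746  0.092] F [-4.6 -4.7  6.1] p [ 0.6318 -0.1329  0.191 ] 0.011721101107339704 tau6 -1.275
```

>>> {"api": "arm_command", "payload": {"increments": [{"dp":[0,0,0],"rot":[0,0,3],"gripper":0.0},{"dp":[0,0,0],"rot":[0,0,6],"gripper":0.0}]}}

```text
time: 13.62
position: [0.6316, -0.1329, 0.191]
eef_rot: [[0.038, 0.999, -0.0], [0.999, -0.038, -0.001], [-0.001, -0.0, -1.0]]
ft_force: [-6.9, -4.3, 7.6]
finger_gap: 0.0118
finger_force: 60.0
```

```bash
python3 -c "
from h import *
tq()"
```

```text
t 13.62 yaw -2.17 turned 80.09 tau [-0.799  1.237  0.181] F [-6.9 -4.3  7.6] p [ 0.6316 -0.1329  0.191 ] 0.011814722152388895 tau6 -1.243
```

>>> {"api": "arm_command", "payload": {"increments": [{"dp":[0,0,0],"rot":[0,0,2],"gripper":0.0},{"dp":[0,-0.0003,0],"rot":[0,0,4],"gripper":0.0}]}}

```text
time: 13.88
position: [0.6314, -0.1329, 0.191]
eef_rot: [[0.107, 0.994, -0.0], [0.994, -0.107, -0.001], [-0.001, 0.0, -1.0]]
ft_force: [-5.4, -4.9, 6.9]
finger_gap: 0.0118
finger_force: 59.9
```

```bash
python3 -c "
from h import *
tq()"
```

```text
t 13.88 yaw -6.14 turned 84.06 tau [-0.881  0.768  0.141] F [-5.4 -4.9  6.9] p [ 0.6314 -0.1329  0.191 ] 0.011797080894643514 tau6 -0.745
```

>>> {"api": "arm_command", "payload": {"increments": [{"dp":[0,0,0],"rot":[0,0,2],"gripper":0.0},{"dp":[0,0,0],"rot":[0,0,4],"gripper":0.0}]}}

```text
time: 14.12
position: [0.6313, -0.1329, 0.191]
eef_rot: [[0.176, 0.984, -0.0], [0.984, -0.176, -0.001], [-0.001, -0.0, -1.0]]
ft_force: [-7.0, -4.6, 7.3]
finger_gap: 0.0121
finger_force: 60.0
```

```bash
python3 -c "
from h import *
tq()"
```

```text
t 14.12 yaw -10.14 turned 88.06 tau [-0.805  1.109  0.214] F [-7.  -4.6  7.3] p [ 0.6313 -0.1329  0.191 ] 0.012060610787616222 tau6 -0.729
```

>>> {"api": "arm_command", "payload": {"increments": [{"dp":[0,0,0],"rot":[0,0,2],"gripper":0.0},{"dp":[0,-0.0003,0],"rot":[0,0,4],"gripper":0.0}]}}

```text
time: 14.38
position: [0.6311, -0.1329, 0.191]
eef_rot: [[0.244, 0.97, -0.0], [0.97, -0.244, -0.001], [-0.001, 0.0, -1.0]]
ft_force: [-4.8, -4.2, 7.0]
finger_gap: 0.0118
finger_force: 59.9
```

```bash
python3 -c "
from h import *
tq()"
```

```text
t 14.38 yaw -14.14 turned 92.06 tau [-0.928  0.723  0.23 ] F [-4.8 -4.2  7. ] p [ 0.6311 -0.1329  0.191 ] 0.01180532263973676 tau6 -0.702
```

>>> {"api": "arm_command", "payload": {"increments": [{"dp":[0,0,0],"rot":[0,0,2],"gripper":0.0},{"dp":[0,0,0],"rot":[0,0,4],"gripper":0.0}]}}

```text
time: 14.62
position: [0.6311, -0.1328, 0.191]
eef_rot: [[0.311, 0.95, -0.0], [0.95, -0.311, -0.001], [-0.001, 0.0, -1.0]]
ft_force: [-6.0, -4.4, 7.5]
finger_gap: 0.0123
finger_force: 60.0
```

```bash
python3 -c "
from h import *
tq()"
```

```text
t 14.62 yaw -18.13 turned 96.05 tau [-0.866  1.168  0.202] F [-6.  -4.4  7.5] p [ 0.6311 -0.1328  0.191 ] 0.012340393820481061 tau6 -0.673
```

>>> {"api": "arm_command", "payload": {"increments": [{"dp":[0,0,0],"rot":[0,0,2],"gripper":0.0},{"dp":[0,-0.0003,0],"rot":[0,0,4],"gripper":0.0}]}}

```text
time: 14.88
position: [0.6309, -0.1328, 0.191]
eef_rot: [[0.377, 0.926, 0.0], [0.926, -0.377, -0.001], [-0.001, 0.001, -1.0]]
ft_force: [-5.0, -4.9, 6.6]
finger_gap: 0.0117
finger_force: 59.9
```

```bash
python3 -c "
from h import *
tq()"
```

```text
t 14.88 yaw -22.13 turned 100.05 tau [-0.965  0.74   0.257] F [-5.  -4.9  6.6] p [ 0.6309 -0.1328  0.191 ] 0.011685909460678746 tau6 -0.649
```

>>> {"api": "arm_command", "payload": {"increments": [{"dp":[0,0,0],"rot":[0,0,2],"gripper":0.0},{"dp":[0,0,0],"rot":[0,0,4],"gripper":0.0}]}}

```text
time: 15.12
position: [0.6308, -0.1327, 0.191]
eef_rot: [[0.44, 0.898, -0.0], [0.898, -0.44, -0.001], [-0.001, 0.0, -1.0]]
ft_force: [-6.8, -5.7, 7.6]
finger_gap: 0.0115
finger_force: 60.0
```

```bash
python3 -c "
from h import *
tq()"
```

```text
t 15.12 yaw -26.13 turned 104.05 tau [-0.899  1.091  0.351] F [-6.8 -5.7  7.6] p [ 0.6308 -0.1327  0.191 ] 0.011487699004080795 tau6 -0.616
```

>>> {"api": "arm_command", "payload": {"increments": [{"dp":[0,0,0],"rot":[0,0,2],"gripper":0.0},{"dp":[0,-0.0003,0],"rot":[0,0,4],"gripper":0.0}]}}

```text
time: 15.38
position: [0.6306, -0.1327, 0.191]
eef_rot: [[0.502, 0.865, 0.0], [0.865, -0.502, -0.001], [-0.001, 0.001, -1.0]]
ft_force: [-4.9, -5.7, 6.8]
finger_gap: 0.0117
finger_force: 59.9
```

```bash
python3 -c "
from h import *
tq()"
```

```text
t 15.38 yaw -30.13 turned 108.05 tau [-1.012  0.725  0.333] F [-4.9 -5.7  6.8] p [ 0.6306 -0.1327  0.191 ] 0.01170368987625761 tau6 -0.595
```

>>> {"api": "arm_command", "payload": {"increments": [{"dp":[0,0,0],"rot":[0,0,2],"gripper":0.0},{"dp":[0,0,0],"rot":[0,0,4],"gripper":0.0}]}}

```text
time: 15.62
position: [0.6305, -0.1326, 0.191]
eef_rot: [[0.561, 0.828, -0.0], [0.828, -0.561, -0.001], [-0.001, 0.001, -1.0]]
ft_force: [-5.9, -4.3, 7.1]
finger_gap: 0.0119
finger_force: 60.0
```

```bash
python3 -c "
from h import *
tq()"
```

```text
t 15.62 yaw -34.13 turned 112.05 tau [-0.889  1.067  0.399] F [-5.9 -4.3  7.1] p [ 0.6305 -0.1326  0.191 ] 0.01187546114607499 tau6 -0.560
```

>>> {"api": "arm_command", "payload": {"increments": [{"dp":[0,0,0],"rot":[0,0,2],"gripper":0.0},{"dp":[0,0,0],"rot":[0,0,4],"gripper":0.0}]}}

```text
time: 15.88
position: [0.6304, -0.1326, 0.191]
eef_rot: [[0.617, 0.787, -0.0], [0.787, -0.617, -0.001], [-0.001, 0.0, -1.0]]
ft_force: [-7.9, -5.2, 7.0]
finger_gap: 0.0121
finger_force: 60.1
```

```bash
python3 -c "
from h import *
tq()"
```

```text
t 15.88 yaw -38.13 turned 116.05 tau [-0.734  1.24   0.391] F [-7.9 -5.2  7. ] p [ 0.6304 -0.1326  0.191 ] 0.012063368687738451 tau6 -0.531
```

>>> {"api": "arm_command", "payload": {"increments": [{"dp":[0,0,0],"rot":[0,0,2],"gripper":0.0},{"dp":[0,0,0],"rot":[0,0,4],"gripper":0.0}]}}

```text
time: 16.12
position: [0.6304, -0.1325, 0.191]
eef_rot: [[0.671, 0.742, -0.001], [0.742, -0.671, -0.001], [-0.001, 0.0, -1.0]]
ft_force: [-8.5, -3.1, 8.4]
finger_gap: 0.0114
finger_force: 60.1
```

```bash
python3 -c "
from h import *
tq()
snap('wrist','w4');snap('top','t4')"
```

```text
t 16.12 yaw -42.13 turned 120.05 tau [-0.704  1.408  0.384] F [-8.5 -3.1  8.4] p [ 0.6304 -0.1325  0.191 ] 0.011399482902495792 tau6 -0.515
```

View pics/w4.png

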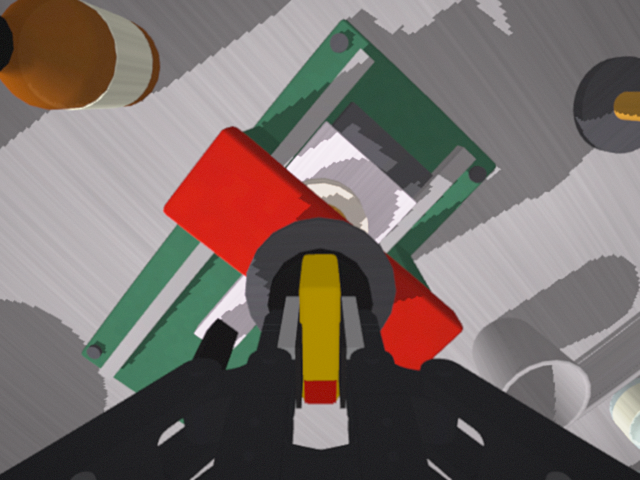

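Torque has levelled off at about 0.39 N m since roughly 110°, so the clutch is slipping. The marks are hidden by the fingers in this view. I'll add 2°, release, lift and look from the marked side.

>>> {"api": "arm_command", "payload": {"increments": [{"dp":[0,0,0],"rot":[0,0,2],"gripper":0.0},{"dp":[0,0,0],"rot":[0,0,2],"gripper":0.0}]}}

```text
time: 16.48
position: [0.6303, -0.1325, 0.191]
eef_rot: [[0.696, 0.718, -0.001], [0.718, -0.696, -0.001], [-0.001, 0.0, -1.0]]
ft_force: [-8.2, -3.6, 7.6]
finger_gap: 0.0119
finger_force: 60.1
```

>>> {"api": "arm_command", "payload": {"increments": [{"dp":[0,0,0],"rot":[0,0,0],"gripper":0.02},{"dp":[0,0,0],"rot":[0,0,0],"gripper":0.035},{"dp":[0,0,0],"rot":[0,0,0],"gripper":0.05},{"dp":[0,0,0],"rot":[0,0,0],"gripper":0.06},{"dp":[0,0,0],"rot":[0,0,0],"gripper":0.06},{"dp":[0,0,-0.02],"rot":[0,0,0],"gripper":0.06},{"dp":[0,0,-0.05],"rot":[0,0,0],"gripper":0.06},{"dp":[0,0,-0.09],"rot":[0,0,0],"gripper":0.06},{"dp":[0,0,-0.09],"rot":[0,0,-10],"gripper":0.06},{"dp":[0,0,-0.09],"rot":[0,0,-20],"gripper":0.06},{"dp":[0,0,-0.09],"rot":[0,0,-30],"gripper":0.06},{"dp":[0,0,-0.09],"rot":[0,0,-40],"gripper":0.06}]}}

```text
time: 17.98
position: [0.6308, -0.132, 0.2803]
eef_rot: [[0.065, 0.998, -0.0], [0.998, -0.065, -0.0], [-0.0, -0.0, -1.0]]
ft_force: [-0.2, -0.4, 0.4]
finger_gap: 0.0598
finger_force: 0.0
```

>>> {"api": "arm_command", "payload": {"increments": [{"dp":[0,0,0],"rot":[0,0,-10],"gripper":0.06},{"dp":[0,0,0],"rot":[0,0,-20],"gripper":0.06},{"dp":[0,0,0],"rot":[0,0,-30],"gripper":0.06},{"dp":[0,0,0],"rot":[0,0,-40],"gripper":0.06},{"dp":[0,0,0],"rot":[0,0,-50],"gripper":0.06},{"dp":[0,0,0],"rot":[0,0,-60],"gripper":0.06},{"dp":[0,0,0],"rot":[0,0,-70],"gripper":0.06},{"dp":[0,0,0],"rot":[0,0,-80],"gripper":0.06},{"dp":[0,0,0],"rot":[0,0,-90],"gripper":0.06},{"dp":[0,0,0],"rot":[0,0,-100],"gripper":0.06},{"dp":[0,0,0],"rot":[0,0,-110],"gripper":0.06},{"dp":[0,0,0],"rot":[0,0,-110],"gripper":0.06}]}}

```text
time: 19.48
position: [0.6308, -0.132, 0.2803]
eef_rot: [[-0.962, -0.274, -0.0], [-0.274, 0.962, -0.0], [0.0, -0.0, -1.0]]
ft_force: [-0.4, -0.1, 0.4]
finger_gap: 0.0597
finger_force: 0.0
```

Run:
```python
from h import *
tq()
p,c=snap('wrist','w5')
u,v=proj(c,np.array([.6312,-.1310,.16]));print(u,v)
u=int(u);v=int(v);a=p[max(0,v-80):v+80,max(0,u-100):u+100,::-1];print(max(0,v-80),max(0,u-100))
cv2.imwrite('pics/c5.png',cv2.resize(a,None,fx=3.7,fy=3.7,interpolation=cv2.INTER_CUBIC))
```

```text
t 19.48 yaw 105.90 turned -27.98 tau [-0.027  0.065 -0.017] F [-0.4 -0.1  0.4] p [ 0.6308 -0.132   0.2803] 0.05971077959149025 tau6 -3.446
322.0412577139066 238.352794925067
158 222
```

View pics/c5.png

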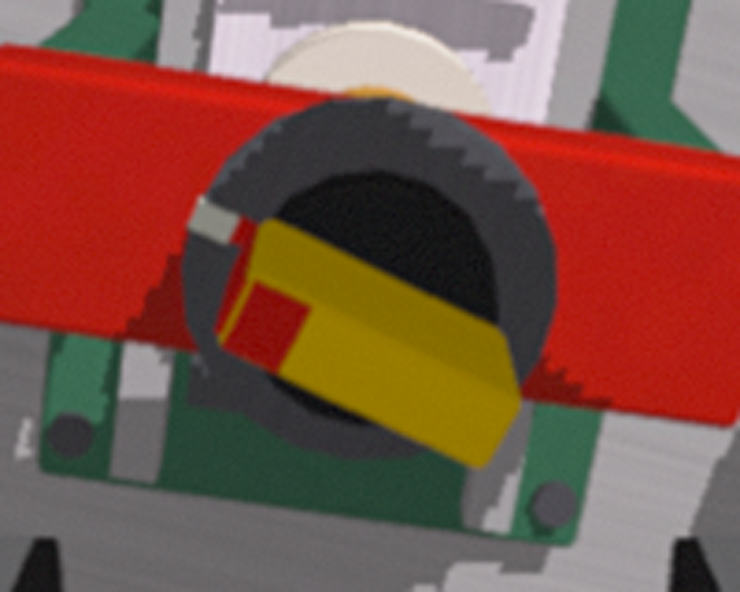

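Run:
```python
from h import *
c=load('w5');f=lambda p:(222+p[0]/3.7,158+p[1]/3.7)
T=[atz(c,*f(p),.193)[:2] for p in [(258,282),(222,345),(480,468),(520,400)]]
ctr=np.mean(T,0);d=(T[0]+T[1]-T[2]-T[3])/2
ang=lambda d:np.degrees(np.arctan2(d[1],d[0]))
print('ctr',ctr,'len',np.linalg.norm(d),'ang',ang(d),[ang(T[0]-T[3]),ang(T[1]-T[2])])
for z in (.150,.152,.154):
  for ax in (ctr,np.array([.6306,-.1315])):
    w=atz(c,*f((214,220)),z)[:2]-ax;r=atz(c,*f((243,231)),z)[:2]-ax
    print(z,'white',ang(w),np.linalg.norm(w),'red ptr',ang(r),np.linalg.norm(r))
```

```text
ctr [ 0.63211632 -0.13066077] len 0.041579403733866344 ang -100.39379494845667 [np.float64(-99.5378380409672), np.float64(-101.24150236311009)]
0.15 white -97.45424422664745 0.028513460942800363 red ptr -97.84037371686318 0.02333678687182148
0.15 white -94.54942932986846 0.027519963618885136 red ptr -94.27939493311739 0.022341689920112158
0.152 white -98.60721737206111 0.028551452794427397 red ptr -99.24166418832851 0.023420948876051527
0.152 white -95.74709108676946 0.027529033274666076 red ptr -95.75462250361328 0.02239054593147583
0.154 white -99.7566622287665 0.02860097289479523 red ptr -100.63209515281032 0.02351901502358541
0.154 white -96.94344166905404 0.027550120518995268 red ptr -97.22245823096932 0.022454175166410212
```

```bash
cat > fit.py <<'E'
from h import *
from scipy.optimize import minimize
def fit(name,a0,ctr=(.632,-.1307)):
    c=load(name);im=cv2.imread(f'pics/{name}.png');h=cv2.cvtColor(im,cv2.COLOR_BGR2HSV)
    m=cv2.inRange(h,(20,120,60),(35,255,255))
    roi=np.zeros_like(m);u,v=proj(c,np.array([*ctr,.18]));cv2.circle(roi,(int(u),int(v)),95 if name[0]=='w' else 30,255,-1)
    m&=roi
    S=4
    M=cv2.resize(m,None,fx=S,fy=S,interpolation=cv2.INTER_LINEAR)>127
    def mask(x):
        a=np.radians(x[0]);e=np.array([np.cos(a),np.sin(a)]);n=np.array([-e[1],e[0]]);P=[]
        # yellow part only: x -22..+16
        for s in(-.022,.0165):
            for w in(-.0065,.0065):
                for z in(.162,.193):
                    p=np.array(x[1:3])/1e3+s*e+w*n;P.append(proj(c,np.array([*p,z])))
        r=np.zeros(M.shape,np.uint8);cv2.fillConvexPoly(r,cv2.convexHull(np.round(np.array(P)*S).astype(np.int32)),1);return r>0
    f=lambda x:-(mask(x)&M).sum()/(mask(x)|M).sum()
    best=min((minimize(f,[a0+d,ctr[0]*1e3,ctr[1]*1e3],method='Nelder-Mead',options=dict(initial_simplex=[[a0+d,ctr[0]*1e3,ctr[1]*1e3],[a0+d+6,ctr[0]*1e3,ctr[1]*1e3],[a0+d,ctr[0]*1e3+2,ctr[1]*1e3],[a0+d,ctr[0]*1e3,ctr[1]*1e3+2]])) for d in(-12,0,12)),key=lambda r:r.fun)
    print(name,np.round(best.x,2),'iou',-best.fun);return best.x
if __name__=='__main__':
    fit('w3',-12);fit('w4',-132);x=fit('w5',-100);fit('top0',-12)
    c=load('w5');im=cv2.imread('pics/w5.png');h=cv2.cvtColor(im,cv2.COLOR_BGR2HSV)
    m=cv2.inRange(h,(0,0,125),(180,60,255));n,l,s,ce=cv2.connectedComponentsWithStats(m)
    for i in range(n):
        if 8<s[i,4]<300 and abs(ce[i]-[280,217]).max()<15:
            w=atz(c,*ce[i],.152)[:2]*1e3-x[1:];print('white',ce[i],s[i],np.degrees(np.arctan2(w[1],w[0])),np.hypot(*w))
E
python3 fit.py
```

```text
w3 [ -12.62  632.98 -131.17] iou 0.9122147192067698
w4 [-131.53  631.66 -131.87] iou 0.9014174231565536
w5 [-101.25  631.97 -131.47] iou 0.843620178041543
top0 [ -12.    632.08 -130.27] iou 0.8388936905790838
white [279.19230769 217.47435897] [273 212  13  11  78] -98.19963664012677 28.08591648181295
```

The picture shows the white mark at crop (214,220) and the red pointer at (243,231). They are almost aligned (about 3° ≈ 1.4 mm), and the wing sprang back about 32°. That isn't enough slip, so I'll regrip, turn in small steps, unwind before opening, and measure again.

>>> {"api": "arm_command", "payload": {"increments": [{"dp":[0,0,0],"rot":[0,0,10],"gripper":0.06},{"dp":[0,0,0],"rot":[0,0,20],"gripper":0.06},{"dp":[0,0,0],"rot":[0,0,30],"gripper":0.06},{"dp":[0,0,0],"rot":[0,0,40],"gripper":0.06},{"dp":[0,0,0],"rot":[0,0,50],"gripper":0.06},{"dp":[0,0,0],"rot":[0,0,60],"gripper":0.06},{"dp":[0,0,0],"rot":[0,0,70],"gripper":0.06},{"dp":[0,0,0],"rot":[0,0,80],"gripper":0.06},{"dp":[0,0,0],"rot":[0,0,90],"gripper":0.06},{"dp":[0,0,0],"rot":[0,0,100],"gripper":0.06},{"dp":[0,0,0],"rot":[0,0,110],"gripper":0.06},{"dp":[0,0,0],"rot":[0,0,117],"gripper":0.06}]}}

```text
time: 21.02
position: [0.6308, -0.132, 0.2803]
eef_rot: [[0.201, 0.98, -0.0], [0.98, -0.201, -0.0], [-0.0, -0.0, -1.0]]
ft_force: [-0.0, 0.1, 0.3]
finger_gap: 0.0599
finger_force: 0.0
```

>>> {"api": "arm_command", "payload": {"increments": [{"dp":[0,0,0.03],"rot":[0,0,0],"gripper":0.05},{"dp":[0,0,0.06],"rot":[0,0,0],"gripper":0.05},{"dp":[0,0,0.085],"rot":[0,0,0],"gripper":0.05},{"dp":[0,0,0.0893],"rot":[0,0,0],"gripper":0.04},{"dp":[0,0,0.0893],"rot":[0,0,0],"gripper":0.03},{"dp":[0,0,0.0893],"rot":[0,0,0],"gripper":0.018},{"dp":[0,0,0.0893],"rot":[0,0,0],"gripper":0.008},{"dp":[0,0,0.0893],"rot":[0,0,0],"gripper":0.0},{"dp":[0,0,0.0893],"rot":[0,0,0],"gripper":0.0},{"dp":[0,0,0.0893],"rot":[0,0,0],"gripper":0.0},{"dp":[0,0,0.0893],"rot":[0,0,0],"gripper":0.0}], "newtons": 60}}

```text
time: 22.4
position: [0.6311, -0.1321, 0.1923]
eef_rot: [[0.192, 0.981, 0.002], [0.981, -0.192, -0.001], [-0.0, 0.002, -1.0]]
ft_force: [-1.2, -0.2, 6.9]
finger_gap: 0.0114
finger_force: 60.1
```

Run:
```python
from h import *
tq();snap('wrist','w6')
from fit import fit
fit('w6',-101)
```

```text
t 22.40 yaw -11.08 turned 89.00 tau [ 0.039  0.153 -0.059] F [-1.2 -0.2  6.9] p [ 0.6311 -0.1321  0.1923] 0.011379133982487726 tau6 0.000
w6 [-100.91  631.94 -131.65] iou 0.8988734122986789
```

>>> {"api": "arm_command", "payload": {"increments": [{"dp":[0,0,0],"rot":[0,0,2],"gripper":0.0},{"dp":[0,0,0],"rot":[0,0,4],"gripper":0.0}]}}

```text
time: 22.7
position: [0.6311, -0.1321, 0.1923]
eef_rot: [[0.261, 0.965, 0.002], [0.965, -0.261, -0.001], [-0.0, 0.002, -1.0]]
ft_force: [-2.1, -0.1, 6.6]
finger_gap: 0.0118
finger_force: 60.2
```

```bash
python3 -c "
from h import *
tq()"
```

```text
t 22.70 yaw -15.13 turned 93.05 tau [0.097 0.328 0.246] F [-2.1 -0.1  6.6] p [ 0.6311 -0.1321  0.1923] 0.011774775097445124 tau6 -0.747
```

>>> {"api": "arm_command", "payload": {"increments": [{"dp":[0,0,0],"rot":[0,0,2],"gripper":0.0},{"dp":[0,0,0],"rot":[0,0,4],"gripper":0.0}]}}

```text
time: 22.95
position: [0.631, -0.1321, 0.1923]
eef_rot: [[0.328, 0.945, 0.001], [0.945, -0.328, -0.001], [-0.0, 0.002, -1.0]]
ft_force: [-2.9, 0.3, 7.5]
finger_gap: 0.0118
finger_force: 60.3
```

```bash
python3 -c "
from h import *
tq()"
```

```text
t 22.95 yaw -19.13 turned 97.05 tau [0.06  0.421 0.242] F [-2.9  0.3  7.5] p [ 0.631  -0.1321  0.1923] 0.011814484626806194 tau6 -0.696
```

>>> {"api": "arm_command", "payload": {"increments": [{"dp":[0,0,0],"rot":[0,0,2],"gripper":0.0},{"dp":[0,0,0],"rot":[0,0,4],"gripper":0.0}]}}

```text
time: 23.2
position: [0.631, -0.1321, 0.1923]
eef_rot: [[0.393, 0.92, 0.001], [0.92, -0.393, -0.001], [-0.0, 0.001, -1.0]]
ft_force: [-3.3, 0.7, 6.4]
finger_gap: 0.0117
finger_force: 60.3
```

```bash
python3 -c "
from h import *
tq()"
```

```text
t 23.20 yaw -23.13 turned 101.05 tau [0.111 0.613 0.28 ] F [-3.3  0.7  6.4] p [ 0.631  -0.1321  0.1923] 0.01165388208743205 tau6 -0.666
```

>>> {"api": "arm_command", "payload": {"increments": [{"dp":[0,0,0],"rot":[0,0,2],"gripper":0.0},{"dp":[0,0,0],"rot":[0,0,4],"gripper":0.0}]}}

```text
time: 23.45
position: [0.6309, -0.132, 0.1923]
eef_rot: [[0.456, 0.89, 0.001], [0.89, -0.456, -0.001], [0.0, 0.001, -1.0]]
ft_force: [-3.8, 1.3, 8.0]
finger_gap: 0.0118
finger_force: 60.3
```

```bash
python3 -c "
from h import *
tq()"
```

```text
t 23.45 yaw -27.13 turned 105.05 tau [0.185 0.634 0.321] F [-3.8  1.3  8. ] p [ 0.6309 -0.132   0.1923] 0.011778197671837966 tau6 -0.636
```

>>> {"api": "arm_command", "payload": {"increments": [{"dp":[0,0,0],"rot":[0,0,2],"gripper":0.0},{"dp":[0,0,0],"rot":[0,0,4],"gripper":0.0},{"dp":[0,0,0],"rot":[0,0,6],"gripper":0.0},{"dp":[0,0,0],"rot":[0,0,8],"gripper":0.0}]}}

```text
time: 23.95
position: [0.6309, -0.132, 0.1923]
eef_rot: [[0.575, 0.818, 0.001], [0.818, -0.575, -0.0], [0.0, 0.001, -1.0]]
ft_force: [-4.8, 1.2, 8.3]
finger_gap: 0.0116
finger_force: 60.4
```

```bash
python3 -c "
from h import *
tq()"
```

```text
t 23.95 yaw -35.13 turned 113.05 tau [0.243 0.798 0.33 ] F [-4.8  1.2  8.3] p [ 0.6309 -0.132   0.1923] 0.011569238106776921 tau6 -0.577
```

>>> {"api": "arm_command", "payload": {"increments": [{"dp":[0,0,0],"rot":[0,0,2],"gripper":0.0},{"dp":[0,0,0],"rot":[0,0,4],"gripper":0.0}]}}

```text
time: 24.2
position: [0.6308, -0.132, 0.1923]
eef_rot: [[0.631, 0.776, 0.001], [0.776, -0.631, -0.0], [0.0, 0.001, -1.0]]
ft_force: [-4.6, 1.6, 8.5]
finger_gap: 0.0118
finger_force: 60.5
```

```bash
python3 -c "
from h import *
tq()"
```

```text
t 24.20 yaw -39.12 turned 117.04 tau [0.285 0.937 0.426] F [-4.6  1.6  8.5] p [ 0.6308 -0.132   0.1923] 0.011820606630621544 tau6 -0.548
```

>>> {"api": "arm_command", "payload": {"increments": [{"dp":[0,0,0],"rot":[0,0,2],"gripper":0.0},{"dp":[0,0,0],"rot":[0,0,4],"gripper":0.0}]}}

```text
time: 24.45
position: [0.6308, -0.1319, 0.1923]
eef_rot: [[0.684, 0.73, 0.001], [0.73, -0.684, -0.0], [0.0, 0.001, -1.0]]
ft_force: [-5.5, 2.1, 7.9]
finger_gap: 0.0119
finger_force: 60.5
```

```bash
python3 -c "
from h import *
tq()"
```

```text
t 24.45 yaw -43.12 turned 121.04 tau [0.254 1.028 0.417] F [-5.5  2.1  7.9] p [ 0.6308 -0.1319  0.1923] 0.011874860534794036 tau6 -0.518
```

>>> {"api": "arm_command", "payload": {"increments": [{"dp":[0,0,0],"rot":[0,0,2],"gripper":0.0},{"dp":[0,0,0],"rot":[0,0,4],"gripper":0.0}]}}

```text
time: 24.7
position: [0.6307, -0.1319, 0.1923]
eef_rot: [[0.733, 0.68, 0.001], [0.68, -0.733, -0.0], [0.0, 0.001, -1.0]]
ft_force: [-4.9, 3.0, 8.7]
finger_gap: 0.0118
finger_force: 60.5
```

```bash
python3 -c "
from h import *
tq()"
```

```text
t 24.70 yaw -47.12 turned 125.04 tau [0.396 1.064 0.39 ] F [-4.9  3.   8.7] p [ 0.6307 -0.1319  0.1923] 0.01178581397494638 tau6 -0.517
```

>>> {"api": "arm_command", "payload": {"increments": [{"dp":[0,0,0],"rot":[0,0,2],"gripper":0.0},{"dp":[0,0,0],"rot":[0,0,4],"gripper":0.0},{"dp":[0,0,0],"rot":[0,0,5],"gripper":0.0},{"dp":[0,0,0],"rot":[0,0,5],"gripper":0.0},{"dp":[0,0,0],"rot":[0,0,5],"gripper":0.0}]}}

```text
time: 25.32
position: [0.6307, -0.1318, 0.1923]
eef_rot: [[0.789, 0.615, 0.0], [0.615, -0.789, -0.0], [0.0, 0.0, -1.0]]
ft_force: [-6.2, 2.4, 9.8]
finger_gap: 0.0118
finger_force: 60.5
```

```bash
python3 -c "
from h import *
tq()"
```

```text
t 25.32 yaw -52.06 turned 129.98 tau [0.456 1.155 0.222] F [-6.2  2.4  9.8] p [ 0.6307 -0.1318  0.1923] 0.01177352864297735 tau6 0.268
```

>>> {"api": "arm_command", "payload": {"increments": [{"dp":[0,0,0],"rot":[0,0,0],"gripper":0.02},{"dp":[0,0,0],"rot":[0,0,0],"gripper":0.035},{"dp":[0,0,0],"rot":[0,0,0],"gripper":0.05},{"dp":[0,0,0],"rot":[0,0,0],"gripper":0.06},{"dp":[0,0,0],"rot":[0,0,0],"gripper":0.06},{"dp":[0,0,-0.02],"rot":[0,0,0],"gripper":0.06},{"dp":[0,0,-0.05],"rot":[0,0,0],"gripper":0.06},{"dp":[0,0,-0.09],"rot":[0,0,0],"gripper":0.06},{"dp":[0,0,-0.09],"rot":[0,0,-10],"gripper":0.06},{"dp":[0,0,-0.09],"rot":[0,0,-20],"gripper":0.06},{"dp":[0,0,-0.09],"rot":[0,0,-30],"gripper":0.06},{"dp":[0,0,-0.09],"rot":[0,0,-40],"gripper":0.06}]}}

```text
time: 26.82
position: [0.6308, -0.132, 0.281]
eef_rot: [[0.203, 0.979, -0.0], [0.979, -0.203, -0.0], [-0.0, -0.0, -1.0]]
ft_force: [-1.4, 0.8, -0.5]
finger_gap: 0.0598
finger_force: 0.0
```

>>> {"api": "arm_command", "payload": {"increments": [{"dp":[0,0,0],"rot":[0,0,-10],"gripper":0.06},{"dp":[0,0,0],"rot":[0,0,-20],"gripper":0.06},{"dp":[0,0,0],"rot":[0,0,-30],"gripper":0.06},{"dp":[0,0,0],"rot":[0,0,-40],"gripper":0.06},{"dp":[0,0,0],"rot":[0,0,-50],"gripper":0.06},{"dp":[0,0,0],"rot":[0,0,-60],"gripper":0.06},{"dp":[0,0,0],"rot":[0,0,-70],"gripper":0.06},{"dp":[0,0,0],"rot":[0,0,-80],"gripper":0.06},{"dp":[0,0,0],"rot":[0,0,-90],"gripper":0.06},{"dp":[0,0,0],"rot":[0,0,-100],"gripper":0.06},{"dp":[0,0,0],"rot":[0,0,-110],"gripper":0.06},{"dp":[0,0,0],"rot":[0,0,-117],"gripper":0.06}]}}

```text
time: 28.32
position: [0.6308, -0.132, 0.281]
eef_rot: [[-0.965, -0.263, -0.0], [-0.263, 0.965, -0.0], [0.0, -0.0, -1.0]]
ft_force: [0.0, 0.2, -0.2]
finger_gap: 0.0601
finger_force: 0.0
```

>>> {"api": "arm_command", "payload": {"increments": [{"dp":[0,0,0],"rot":[0,0,0],"gripper":0.06},{"dp":[0,0,0],"rot":[0,0,0],"gripper":0.06}]}}

```text
time: 28.58
position: [0.6308, -0.132, 0.281]
eef_rot: [[-0.967, -0.255, -0.0], [-0.255, 0.967, -0.0], [0.0, -0.0, -1.0]]
ft_force: [-0.7, 0.2, -0.6]
finger_gap: 0.0604
finger_force: 0.0
```

Run:
```python
from h import *
from fit import fit
tq()
p,c=snap('wrist','w7')
x=fit('w7',-110)
u,v=proj(c,np.array([.6312,-.1310,.16]));u=int(u);v=int(v)
a=p[max(0,v-80):v+80,max(0,u-100):u+100,::-1];print('off',max(0,u-100),max(0,v-80))
cv2.imwrite('pics/c7.png',cv2.resize(a,None,fx=3.7,fy=3.7,interpolation=cv2.INTER_CUBIC))
im=cv2.imread('pics/w7.png');h=cv2.cvtColor(im,cv2.COLOR_BGR2HSV)
m=cv2.inRange(h,(0,0,110),(180,60,255));n,l,s,ce=cv2.connectedComponentsWithStats(m)
for i in range(n):
    w=atz(c,*ce[i],.152)[:2]*1e3-x[1:]
    if 8<s[i,4]<400 and 22<np.hypot(*w)<33: print('white',ce[i],s[i],np.degrees(np.arctan2(w[1],w[0])),np.hypot(*w))
```

```text
t 28.57 yaw 104.77 turned -26.85 tau [ 0.017 -0.051 -0.   ] F [-0.7  0.2 -0.6] p [ 0.6308 -0.132   0.281 ] 0.06035795742588528 tau6 -0.137
w7 [-108.93  631.92 -131.38] iou 0.8394862513356157
off 222 157
white [279.22988506 218.11494253] [273 213  13  11  87] -97.89197041544466 27.991167643667612
```

View pics/c7.png

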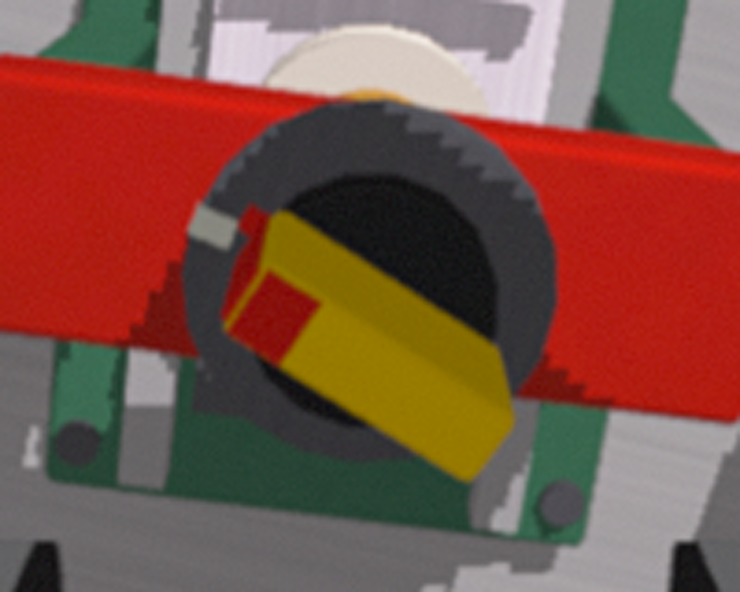

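The picture shows the white mark at crop (214,226) with the wing's red end now past it. The wing stands at -108.9° and the white mark at -97.9°, so it is about 11° or 5 mm clockwise. The white mark settled at the same angle as before and the gripper is clear, so I'm handing in.

```bash
python3 -c "
from h import *
print(ctrl.job_done())"
```

```text
the job is handed in; nothing more can be done
None
```

I handed the job in, and no verdict came back: the carriage was pushed home with about 11 N, and the screw was turned until the clutch slipped and let go with the red mark about 5 mm clockwise past the white; I could not measure the clamping force, and the screw sprang back about 0.58 rad, not 0.25, so tightness is the main doubt.

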